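Nest the stray deep pot back on its tier

TASK

Put the stray deep nursery pot back on the tier of deep pots in the sloping rack: lower it in along the slope until the walls meet, press it home with a light push so that it sits snug, and let go. Do not drop it in or press it hard, or it wedges tight. Keep all three tiers in their bays, and leave the blue bowl, the steel tamper and the clay pot where they stand.

Things in the scene. Friction and masses are not known exactly. Their poses are not given: they have to be found in the camera images.
- pot: the stray pot: deep square black plastic nursery pot standing upright, open top, 110 mm high, about 50 g. Straight collar round the rim, 66 mm square, top 16 mm; below it the walls taper from 60 mm square to 47 mm at the foot (3.9 deg). Walls 2.5 mm, rim 4.6 mm thick. Origin: centre of the underside; z up its axis to the mouth, x and y square to the sides. Any quarter turn fits.
- tier_deep: its tier, loose in a bay: three such pots, wide-spaced rims, the longest. Origin: centre of the foot's underside; z along the axis out of the mouth, 30 deg off vertical to the robot's side; y level. Mouth (57 mm square) 184 to 204 mm along z, as batches nest unlike: feel where walls meet, 37 mm of pot left out. They catch a little before; a lasting push of 8 to 15 N makes it snug, 25 N wedges it.
- tier_shallow_a: tier of six shallow square black pots (rim 66 mm, 62 mm deep), nested with close-set rims, 133 mm long, in another bay. Origin and axes as for tier_deep. The tiers swap bays.
- tier_shallow_b: tier of four of the same shallow pots, 105 mm long, in the third bay. Origin and axes as for tier_deep.
- rack: fixed teak rack, 335 mm wide, three open troughs 120 mm apart along its y (inside 74 mm wide, cheeks 8 mm thick), each with a foot board and a 150 mm rest sloping 30 deg from vertical up towards the robot's side. Tier feet sit 39 mm, rest tops 142 mm above the table. Origin: on the table, below the middle bay's foot; x away from the robot side, z up.
- bowl: small blue glazed bowl, 110 mm across, 50 mm high, beside the rack. Origin: centre of the underside.
- tamper: stainless steel soil tamper standing on its round 56 mm foot, 125 mm tall. Origin: centre of the underside.
- clay_pot: small terracotta pot, 80 mm across the rim, 75 mm high. Origin: centre of the underside.
There are look-alikes about, which are no part of the job. Leave any yellow look-alike of the tier_deep alone. Leave any pink look-alike of the pot alone.

How it is judged:
By the outcome, as a careful person would: the job done as asked, in the order asked, and still so for the second after the job is handed in, with the robot touching nothing.
It also fails if it takes over 42 s, if anything falls off the work surface, if the arm or the gripper's body presses on something with over 40 N, if the wrist force passes 120 N, or if a joint passes its speed limit or range.

ROBOT

A 7-joint arm with a two-finger parallel gripper is mounted at the origin on the work surface. World frame = base frame: x ahead of the robot, y to its left, z up, the work surface at z = 0. Lengths are in m, angles in rad, forces in N, time in s.
With the tool pointing down it reaches from about 0.35 to 0.9 m from the base axis. Payload 7.2 kg.
Tool frame: the origin (TCP) lies at the very end of the fingers, on their centre line; the grasp point (between the pads) lies 19 mm behind it; z points along the fingers, y is the line along which they close (so a half turn about z gives the same grasp; the last joint's range is limited). The gripper opens to 85 mm and grips with 20 to 120 N. Pads are 22 mm wide; open, the fingers measure 114 mm over their backs; the gripper's body (76 mm by 85 mm) begins 54 mm behind the grasp point. The pads swing forward as they close: fully open they stand 13 mm farther back than shut.
Start: joints at [1.104, 0.411, -0.013, 1.596, 0.006, 1.134, -0.082], TCP at [0.243, -0.576, 0.231] pointing down, gripper open.
Joint ranges: [-2.95, 2.95], [-0.29, 1.99], [-1.47, 1.44], [0.14, 2.54], [-1.03, 4.17], [0.13, 1.85], [-2.86, 2.86]. Speed limits (rad/s): [2.39, 2.39, 3.01, 3.01, 3.14, 3.14, 3.14].

INTERFACE

Orientations are given as a unit quaternion [x, y, z, w].
In Python, from station import * gives the robot as it stands. Calls block until the motion is done:
- movep(position, orientation): joint-space move of the TCP to a pose.
- line_to(position, vel=0.15, ori=None): straight line of the TCP; ori=None keeps the orientation; vel is the mean speed in m/s.
- set_joints(angles): joint-space move.
- set_gripper(opening, force=None): finger opening in m; force is the grip in N (None keeps the last); returns when the fingers have stopped.
- wait(seconds).
- ik(position, orientation): joint angles nearest the present ones, or None.
- observe(): the state.
- capture(name): name is "scene" or "side" or "wrist"; returns the picture (400x640x3 uint8, red, green, blue); there is no depth.
- camera_info(name): a dict with "intrinsics" (3x3 intrinsics, pixels), "world_to_cam" (4x4, takes a point from world to camera coordinates); the wrist camera has in their place "T_tool_cam" (4x4, takes a point from camera to tool coordinates, whose origin is the TCP and whose axes are the flange's). Camera axes: x right, y up, looking along -z (the intrinsics and any distortion apply to the point x, -y, -z); pixel columns grow to the right and rows downward; lengths in m; the calibration is good to about 2 mm. The wrist camera is an equidistant fisheye: a pixel r from the principal point sees the ray r / f radians off the axis. A picture is of the moment at which its call begins: read the wrist's pose just before it. camera_info takes no time and is no camera call.
A pose or a line that the arm cannot do raises IKError and nothing moves.
- close_job(): hands the job in; it is judged then, once.
The state is a dict: "clock": time; "joints": joint angles; "joint_vel": joint speeds; "tau": joint torques, N m; "eef_pos": TCP position; "ee_rot": TCP orientation; "contact_force": force on the tool from outside, world axes, zero at the start; "wrist_torque": the same for the moment, N m; "width": finger opening in m; "grip_force": force on a finger pad.
Only numpy, scipy, OpenCV 4.12 (cv2) and the standard library are available. Lean on these libraries where they do the work, as an engineer would, in place of code of your own. Each camera call takes 0.05 s, during which the arm holds its last target. There are 200 camera calls.

## Working session

There is one attempt and no reset: what is moved stays moved. The work goes in short steps, each a Python script; the robot and the scene stay as the last script left them, time stands still between calls to the robot, and variables do not carry over. Pictures are saved under pics/ and viewed, at most 10 in all, crops included, and the job is handed in when it is done.

```bash
mkdir -p pics
python3 - <<'E'
from station import *
import cv2,numpy as np
for n in("scene","side"):
    a=capture(n);cv2.imwrite(f"pics/{n}0.png",cv2.cvtColor(a,cv2.COLOR_RGB2BGR))
    print(n,camera_info(n))
o=observe();print(o)
a=capture("wrist");cv2.imwrite("pics/wrist0.png",cv2.cvtColor(a,cv2.COLOR_RGB2BGR));print(camera_info("wrist"))
E
```

```text
scene {'intrinsics': array([[442.09912202,   0.        , 325.60671766],
       [  0.        , 442.09912202, 201.17450399],
       [  0.        ,   0.        ,   1.        ]]), 'world_to_cam': array([[ 0.18012961,  0.98352334, -0.01533483, -0.11803722],
       [-0.53520032,  0.11107684,  0.83739032,  0.1803153 ],
       [ 0.82529628, -0.14263159,  0.54639023, -1.45319997],
       [ 0.        ,  0.        ,  0.        ,  1.        ]])}
side {'intrinsics': array([[379.70727971,   0.        , 322.69303335],
       [  0.        , 379.70727971, 201.43418633],
       [  0.        ,   0.        ,   1.        ]]), 'world_to_cam': array([[-0.91708335, -0.39832725,  0.01713265,  0.43795297],
       [ 0.26999223, -0.58884607,  0.76181658, -0.15024624],
       [-0.29336381,  0.70327499,  0.64756619, -0.99279348],
       [ 0.        ,  0.        ,  0.        ,  1.        ]])}
{'clock': 0.1, 'joints': array([ 1.10376905,  0.41183607, -0.01272832,  1.59695412,  0.0056216 ,
        1.13427745, -0.08218389]), 'joint_vel': array([-4.70931110e-04, -9.86881843e-05, -2.12360926e-04, -3.62168039e-03,
     
[... 346 characters left out ...]
ntact_force': array([-0.04598781, -0.00754014,  0.03399863]), 'wrist_torque': array([-0.03026301, -0.03391227, -0.03949707]), 'grip_force': 0.0, 'width': 0.08565439309642331}
{'intrinsics': array([[309.70691629,   0.        , 316.24120994],
       [  0.        , 309.70691629, 202.13772192],
       [  0.        ,   0.        ,   1.        ]]), 'T_tool_cam': array([[ 8.23013796e-04,  9.63286249e-01,  2.68475184e-01,
         6.82566832e-02],
       [ 9.99999431e-01, -9.75154042e-04,  4.33332984e-04,
        -3.26667807e-04],
       [ 6.79228366e-04,  2.68474674e-01, -9.63286504e-01,
        -1.43053117e-01],
       [ 0.00000000e+00,  0.00000000e+00,  0.00000000e+00,
         1.00000000e+00]])}
```

View pics/scene0.png

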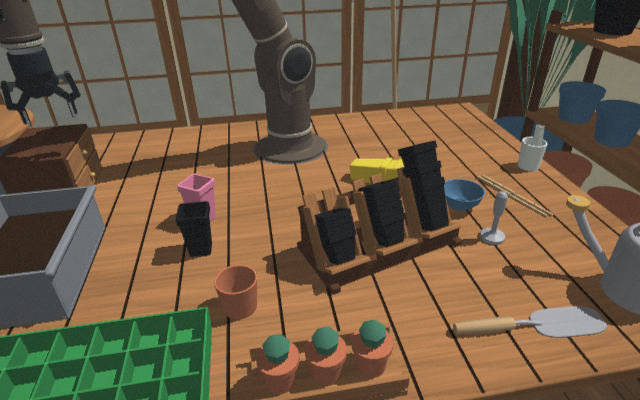

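View pics/side0.png

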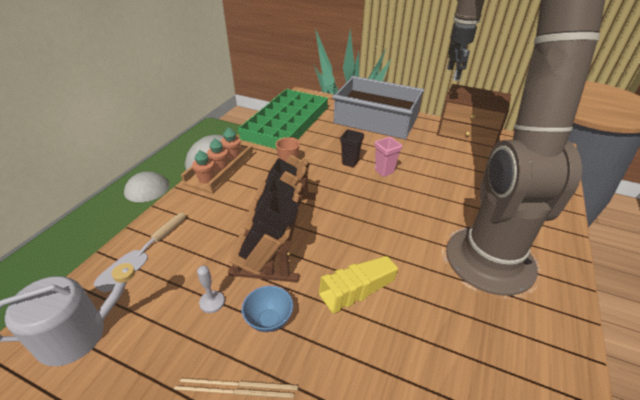

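The scene picture shows the black stray pot at about (197,228), with the pink look-alike behind it. The deep tier is the right-hand bay, mouth near (420,148). In the side picture the pot is at (351,148), and the tiers run from about (290,170) to (255,240). Next I'll get enlarged crops and rough positions.

```bash
cat > h.py <<'E'
import numpy as np,cv2
from station import *
from scipy.spatial.transform import Rotation as R
def ray(n,px,tool=None):
    i=camera_info(n);K=i["intrinsics"];u=(px[0]-K[0,2])/K[0,0];v=(px[1]-K[1,2])/K[1,1]
    if n=="wrist":
        r=np.hypot(u,v);s=np.sin(r)/r if r>1e-9 else 1;d=np.array([u*s,-v*s,-np.cos(r)])
        T=np.eye(4);T[:3,:3]=R.from_quat(tool[1]).as_matrix();T[:3,3]=tool[0];T=T@i["T_tool_cam"]
    else:
        d=np.array([u,-v,-1.]);T=np.linalg.inv(i["world_to_cam"])
    d=T[:3,:3]@d;return T[:3,3],d/np.linalg.norm(d)
def onz(n,px,z,tool=None):
    o,d=ray(n,px,tool);return o+d*(z-o[2])/d[2]
def tri(*rays):
    A=0;b=0
    for o,d in rays:
        P=np.eye(3)-np.outer(d,d);A=A+P;b=b+P@o
    p=np.linalg.solve(A,b);return p,[np.linalg.norm(np.cross(p-o,d)) for o,d in rays]
def proj(n,p):
    i=camera_info(n);K=i["intrinsics"];q=(i["world_to_cam"]@np.append(p,1))[:3]
    return K[0,0]*q[0]/-q[2]+K[0,2],K[1,1]*q[1]/q[2]+K[1,2]
def save(n,a): cv2.imwrite(f"pics/{n}.png",cv2.cvtColor(a,cv2.COLOR_RGB2BGR))
E
python3 - <<'E'
import cv2,numpy as np
def crop(n,x,y,w,h,s): 
    return cv2.resize(cv2.imread(f"pics/{n}.png")[y:y+h,x:x+w],None,fx=s,fy=s,interpolation=cv2.INTER_CUBIC)
def bright(a): return (255*(a/255.)**.5).astype('uint8')
cv2.imwrite("pics/c1.png",bright(crop("scene0",295,135,180,150,4)))
o=np.zeros((600,800,3),'uint8')
o[:600,:520]=crop("side0",225,135,130,150,4)
o[:280,520:]=crop("scene0",165,195,70,70,4)
o[300:580,520:]=crop("side0",320,115,70,70,4)
cv2.imwrite("pics/c2.png",bright(o))
E
```

```text
(no output)
```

View pics/c1.png

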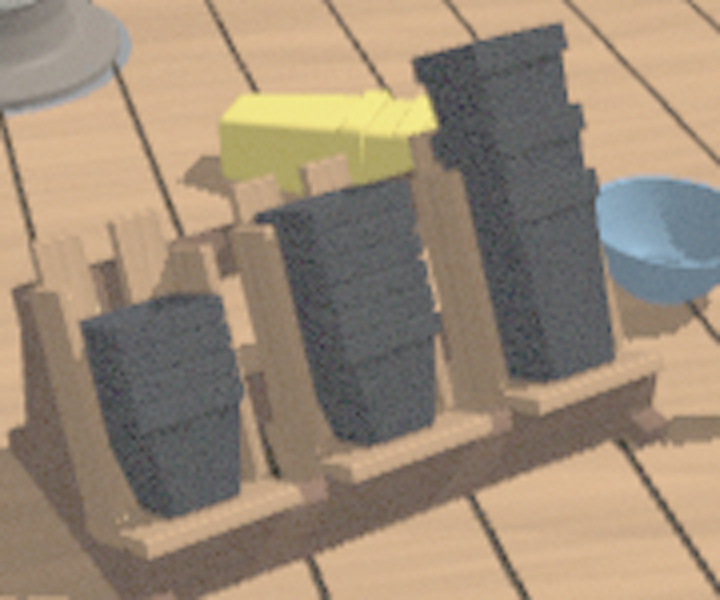

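View pics/c2.png

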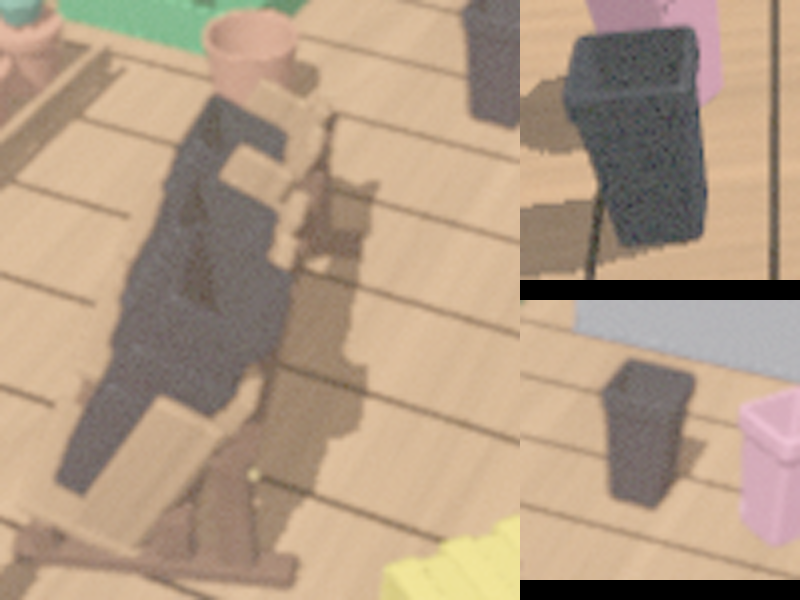

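The crops show the rim corners of the pot clearly in both views, and the feet of the three tiers in the scene view, at crop (175,517), (370,445) and (545,382). Now the rough poses.

Run:
```python
from h import *
np.set_printoptions(precision=4,suppress=True)
s=[(575,40),(697,30),(693,92),(567,103)]
for x,y in s: print("scene rim",onz("scene",((x-520)/4+165,y/4+195),.11))
for x,y in [(627,360),(694,373),(681,403),(605,395)]: print("side rim",onz("side",((x-520)/4+320,(y-300)/4+115),.11))
P=[onz("scene",(x/4+295,y/4+135),.0507) for x,y in [(175,517),(370,445),(545,382)]]
print("feet",*P,[np.linalg.norm(P[i+1]-P[i]) for i in(0,1)])
for x,y in [(417,60),(563,27)]: print("mouth",onz("scene",(x/4+295,y/4+135),.039+.866*.19))
# side view pixels around rack rests
print(onz("side",(180/4+225-20,.25*400+135),.142))
print("bowl",onz("side",(268,300),.05),"tamper",onz("scene",(492,237),0),"clay",onz("scene",(237,280),.075))
```

```text
scene rim [ 0.4644 -0.2904  0.11  ]
scene rim [ 0.4678 -0.2248  0.11  ]
scene rim [ 0.5282 -0.2247  0.11  ]
scene rim [ 0.5251 -0.2889  0.11  ]
side rim [ 0.5147 -0.2831  0.11  ]
side rim [ 0.4568 -0.2868  0.11  ]
side rim [ 0.451  -0.2374  0.11  ]
side rim [ 0.511  -0.2229  0.11  ]
feet [0.6581 0.0271 0.0507] [0.6226 0.1394 0.0507] [0.5889 0.2498 0.0507] [np.float64(0.11777851667041951), np.float64(0.11549801452122473)]
mouth [0.487  0.198  0.2035]
mouth [0.4647 0.2914 0.2035]
[0.5276 0.2976 0.142 ]
bowl [0.4443 0.3772 0.05  ] tamper [0.5785 0.4098 0.    ] clay [ 0.6909 -0.1719  0.075 ]
```

The pot is at about (0.490,-0.257) with yaw near 0. The rack is yawed by about 17°, and the deep tier's foot is at about (0.562,0.266). The foot spacing comes out at 116–118 mm against the given 120, so the scale holds. Next I'll check reach for both camera-side options and find the pink pot.

```bash
cat >> h.py <<'E'
def tq(z,y):
    z=np.array(z)/np.linalg.norm(z);y=np.array(y);y=y-z*(y@z);y/=np.linalg.norm(y)
    return R.from_matrix(np.c_[np.cross(y,z),y,z]).as_quat()
E
python3 - <<'E'
from h import *
np.set_printoptions(precision=3,suppress=True)
im=capture("scene");hsv=cv2.cvtColor(im,cv2.COLOR_RGB2HSV)
m=cv2.inRange(hsv,(145,60,100),(175,255,255))
n,_,st,c=cv2.connectedComponentsWithStats(m);k=1+np.argmax(st[1:,4]);x,y,w,h=st[k,:4];print("pink bbox",st[k])
print("pink rim top/right",onz("scene",(x+w/2,y),.11),onz("scene",(x+w,y+8),.11))
yaw=np.radians(17.2);xr=np.array([np.cos(yaw),np.sin(yaw),0]);yr=np.array([-np.sin(yaw),np.cos(yaw),0]);Z=np.array([0,0,1.])
ax=-.5*xr+.866*Z;foot=np.array([.5624,.2662,.039])
for s in(1,-1):
    print("sign",s)
    for d in(.25,.40):
        p=foot+ax*d;print(d,p,ik(p,tq(-ax,s*yr)))
    for z in(.08,.30): print(z,ik([.49,-.257,z],tq([0,0,-1],[0,s,0])))
E
```

```text
pink bbox [177 173  38  48 931]
pink rim top/right [ 0.325 -0.262  0.11 ] [ 0.375 -0.215  0.11 ]
sign 1
0.25 [0.443 0.229 0.256] [ 0.387 -0.068 -1.017  2.216  0.244  0.477  1.038]
0.4 [0.371 0.207 0.385] None
0.08 [ 0.867  0.552 -0.625  1.886  0.425  0.839  1.593]
0.3 [ 0.917  0.306 -0.66   1.644  0.196  1.259  1.789]
sign -1
0.25 [0.443 0.229 0.256] [ 0.634 -0.088 -1.226  2.21   0.16   0.465 -2.008]
0.4 [0.371 0.207 0.385] None
0.08 [ 0.47   0.472 -0.096  1.913  0.063  0.76  -1.232]
0.3 [ 0.507  0.243 -0.137  1.67   0.035  1.231 -1.208]
```

Run:
```python
from h import *
np.set_printoptions(precision=2,suppress=True)
yaw=np.radians(17.2);xr=np.array([np.cos(yaw),np.sin(yaw),0]);yr=np.array([-np.sin(yaw),np.cos(yaw),0]);Z=np.array([0,0,1.])
ax=-.5*xr+.866*Z;foot=np.array([.5624,.2662,.039]);u=.866*xr+.5*Z
for nm,y in(("yr",yr),("-yr",-yr),("u",u),("-u",-u)):
    for d in(.20,.28,.30,.32,.34): print(nm,d,ik(foot+ax*d,tq(-ax,y)))
```

```text
yr 0.2 [ 0.32  0.12 -1.04  2.23  0.71  0.45  0.59]
yr 0.28 [ 0.48 -0.19 -1.03  2.2  -0.04  0.53  1.32]
yr 0.3 [ 0.46 -0.25 -0.97  2.19 -0.15  0.59  1.42]
yr 0.32 [-0.22 -0.22 -0.44  2.2   0.15  0.66  1.1 ]
yr 0.34 [-0.21 -0.26 -0.44  2.18  0.11  0.71  1.14]
-yr 0.2 [-1.08  0.    0.4   2.3   0.51  0.39 -2.38]
-yr 0.28 [ 0.35 -0.17 -0.93  2.2   0.04  0.54 -1.91]
-yr 0.3 [ 0.06 -0.19 -0.67  2.2   0.09  0.59 -1.97]
-yr 0.32 [ 0.09 -0.24 -0.68  2.19  0.01  0.64 -1.89]
-yr 0.34 [-0.21 -0.26 -0.44  2.18  0.11  0.71 -2.  ]
u 0.2 [ 0.13  0.08 -0.84  2.24  0.64  0.43 -0.92]
u 0.28 [ 0.76 -0.28 -1.19  2.2  -0.32  0.55  0.04]
u 0.3 [ 0.06 -0.19 -0.67  2.2   0.09  0.59 -0.4 ]
u 0.32 [ 0.09 -0.24 -0.68  2.19  0.01  0.64 -0.32]
u 0.34 [-0.21 -0.26 -0.44  2.18  0.11  0.71 -0.43]
-u 0.2 [ 0.47  0.16 -1.21  2.23  0.8   0.49  2.09]
-u 0.28 [-1.18 -0.2   0.38  2.27  0.53  0.65  2.29]
-u 0.3 [-1.21 -0.25  0.38  2.26  0.54  0.72  2.28]
-u 0.32 [-1.   -0.26  0.19  2.23  0.44  0.74  2.37]
-u 0.34 [-0.77 -0.27 -0.01  2.2   0.34  0.76  2.47]
```

Both options reach; I'll use tool y = +rack y. I'll look at the pot from above on the way, then look down the deep tier's axis.

Run:
```python
from h import *
np.set_printoptions(precision=4,suppress=True)
yaw=np.radians(17.2);xr=np.array([np.cos(yaw),np.sin(yaw),0]);yr=np.array([-np.sin(yaw),np.cos(yaw),0]);Z=np.array([0,0,1.])
ax=-.5*xr+.866*Z;foot=np.array([.5624,.2662,.039])
out={}
def look(n):
    o=observe();a=capture("wrist");save(n,a);np.savez("pics/"+n+".npz",p=o["eef_pos"],q=o["ee_rot"]);print(n,o["clock"],o["eef_pos"],o["joints"],o["contact_force"])
    return a
movep([.49,-.257,.30],tq([0,0,-1],[0,1,0]));a=look("w1")
movep(foot+ax*.34,tq(-ax,yr));b=look("w2")
def br(a): return (255*(cv2.cvtColor(a,cv2.COLOR_RGB2BGR)/255.)**.5).astype('uint8')
o=np.zeros((600,800,3),'uint8');o[:,:400]=cv2.resize(br(a)[50:350,216:416],None,fx=2,fy=2)
o[:,400:]=cv2.resize(br(b)[50:350,216:416],None,fx=2,fy=2)
cv2.imwrite("pics/c3.png",o)
```

```text
w1 1.8417 [ 0.4895 -0.258   0.2998] [ 0.9173  0.3066 -0.659   1.6436  0.1958  1.259   1.7885] [-0.5885 -0.3183  0.4737]
w2 3.65 [0.4005 0.2155 0.3334] [-0.2076 -0.2583 -0.4424  2.1808  0.1082  0.7058  1.1403] [-0.1877 -0.1124 -0.6212]
```

View pics/c3.png

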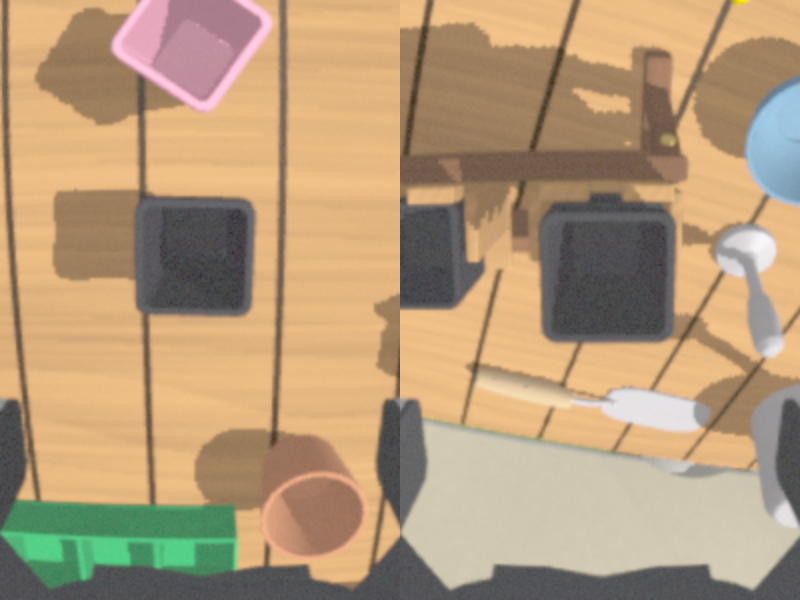

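The left half (w1) shows the pot's rim, corners at crop (138,200), (252,200), (250,313) and (138,313), square to the view. The right half (w2) looks down the deep tier, with rim corners at (546,207), (674,206), (671,340) and (545,340). The mouth is square-on and free.

Run:
```python
from h import *
np.set_printoptions(precision=4,suppress=True)
Z=np.array([0,0,1.])
def quad(n,c,off):
    im=cv2.imread(f"pics/{n}.png");g=im.max(2);m=(cv2.GaussianBlur(g,(3,3),0)<75).astype('uint8')
    return [(x/2+216-off/2-.25,y/2+50-.25) for x,y in c]
def tool(n): d=np.load(f"pics/{n}.npz");return d["p"],d["q"]
c=quad("w1",[(137,199),(253,199),(250,314),(138,314)],0);t=tool("w1")
P=np.array([onz("wrist",p,.11,t) for p in c]);print(P,P.mean(0));E=np.roll(P,-1,0)-P
print("pot edges",np.linalg.norm(E,axis=1),np.degrees(np.arctan2(E[:,1],E[:,0])))
yaw=np.radians(17.2);xr=np.array([np.cos(yaw),np.sin(yaw),0]);yr=np.array([-np.sin(yaw),np.cos(yaw),0])
ax=-.5*xr+.866*Z;foot=np.array([.5624,.2662,.039]);u=.866*xr+.5*Z
t=tool("w2");c=quad("w2",[(545,206),(675,205),(672,341),(544,341)],400)
for d in(.184,.194,.204):
    Q=[]
    for p in c:
        o,r=ray("wrist",p,t);Q.append(o+r*(((foot+ax*d-o)@ax)/(r@ax)))
    Q=np.array(Q);E=np.roll(Q,-1,0)-Q;L=Q-foot
    print(d,"mean (u,yr) offset",L.mean(0)@u,L.mean(0)@yr,"sizes",np.linalg.norm(E,axis=1),"ang in(yr,u)",np.degrees(np.arctan2(E@u,E@yr)))
# scene mouth edge: solve d with y
for x,y in[(417,60),(563,27)]:
    o,r=ray("scene",(x/4+295,y/4+135))
    s=((Q[0]-o)@xr)/(r@xr);k=o+r*s;print("scene mouth edge along ax",(k-foot)@ax)
```

```text
[[ 0.4556 -0.2917  0.11  ]
 [ 0.4558 -0.2292  0.11  ]
 [ 0.5204 -0.2298  0.11  ]
 [ 0.5202 -0.2928  0.11  ]] [ 0.488  -0.2609  0.11  ]
pot edges [0.0625 0.0646 0.063  0.0647] [ 89.7951  -0.5742 -90.1448 179.0564]
0.184 mean (u,yr) offset 0.000832485430772037 0.0039778693367824485 sizes [0.0631 0.0696 0.0656 0.069 ] ang in(yr,u) [  -0.4906   89.6782 -179.9213  -88.291 ]
0.194 mean (u,yr) offset -0.0014648694994387895 0.0038400555640199824 sizes [0.061  0.0673 0.0634 0.0667] ang in(yr,u) [  -0.4906   89.6782 -179.9213  -88.291 ]
0.204 mean (u,yr) offset -0.0037622244296495327 0.003702241791257522 sizes [0.0589 0.065  0.0612 0.0644] ang in(yr,u) [  -0.4906   89.6782 -179.9213  -88.291 ]
scene mouth edge along ax 0.18692083765025447
scene mouth edge along ax 0.1833009750853593
```

The pot is at (0.488,-0.260) with yaw about 0, edges 63–65 mm. The tier axis is about 4 mm further along rack y than my guess, and the mouth is at about 186 mm. Next I'll grasp on the collar, lift and go to the pre-pose.

```bash
cat >> h.py <<'E'
np.set_printoptions(precision=4,suppress=True)
yaw=np.radians(17.2);xr=np.array([np.cos(yaw),np.sin(yaw),0]);yr=np.array([-np.sin(yaw),np.cos(yaw),0]);Z=np.array([0,0,1.])
ax=-.5*xr+np.cos(np.pi/6)*Z;u=np.cos(np.pi/6)*xr+.5*Z
foot=np.array([.5624,.2662,.039])+.004*yr
Q=tq(-ax,yr)
E
python3 - <<'E'
from h import *
q=tq([0,0,-1],[0.007,1,0])
movep([.488,-.260,.20],q);line_to([.488,-.260,.080],vel=.12)
o=observe();print(o["clock"],o["eef_pos"],o["contact_force"])
set_gripper(.05,40);o=observe();print(o["clock"],o["width"],o["grip_force"],o["contact_force"])
if o["width"]>.06:
    line_to([.488,-.260,.30],vel=.2)
    o=observe();print(o["clock"],o["width"],o["grip_force"])
    movep(foot+ax*.33,Q);wait(.2)
    o=observe();print(o["clock"],o["width"],o["joints"],o["contact_force"],[(o["eef_pos"]-foot)@k for k in(ax,u,yr)])
    s=capture("side");w=capture("wrist");c=capture("scene");save("s3",s);save("w3",w);save("c3b",c)
    def br(a): return (255*(cv2.cvtColor(a,cv2.COLOR_RGB2BGR)/255.)**.5).astype('uint8')
    p=np.zeros((600,800,3),'uint8');p[:,:400]=cv2.resize(br(w)[50:350,216:416],None,fx=2,fy=2)
    p[:300,400:]=cv2.resize(br(s)[100:250,200:400],None,fx=2,fy=2);p[300:,400:]=cv2.resize(br(c)[80:230,310:510],None,fx=2,fy=2)
    cv2.imwrite("pics/c4.png",p)
E
```

```text
6.6667 [ 0.4885 -0.2603  0.0807] [-0.6893 -0.2142 -0.6048]
6.9833 0.06477401929114189 43.99719536304474 [-0.2365 -0.5702  5.845 ]
8.2333 0.06554219762817567 44.25006330013275
10.2083 0.06482794327494867 [-0.5642 -0.2363 -0.1773  2.202   0.2719  0.7133  0.9584] [-0.1695 -0.4805 -1.3737] [np.float64(0.3297051831032346), np.float64(0.000152274402937691), np.float64(-0.0005512501235532614)]
```

View pics/c4.png

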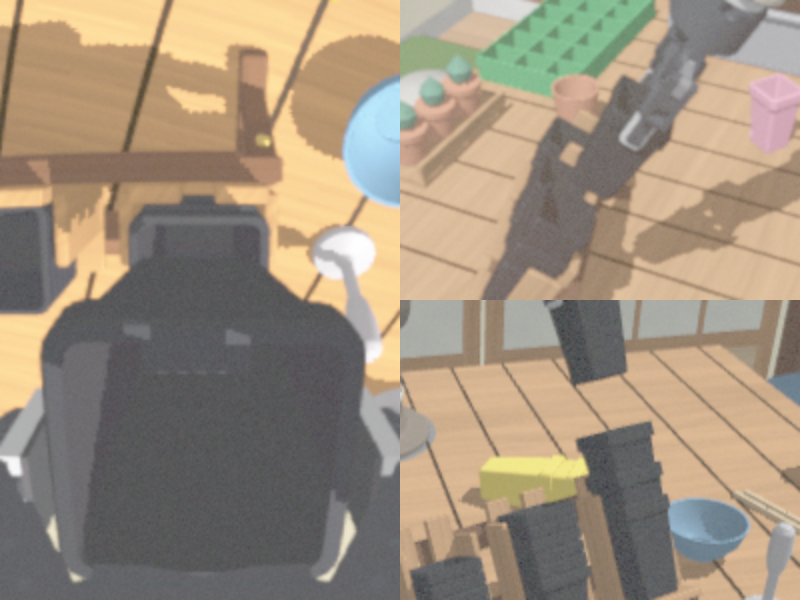

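The pot is held square on the axis, with a width of 65 mm. In the scene crop its foot corners are at (573,383) and (627,375), and the tier rim is at (578,438) to (652,424). Before descending I'll check these pixels against the model.

Run:
```python
from h import *
f=lambda a:np.array(proj("scene",a))
cc=lambda x,y:((x-400)/2+310,(y-300)/2+80)
print("foot corners pred (front L,R)",[f(foot+ax*.25+.0235*u+s*.0235*yr) for s in(-1,1)],"seen",cc(573,383),cc(627,375))
print("rim pred front",[f(foot+ax*.186+.033*u+s*.033*yr) for s in(-1,1)],"back",[f(foot+ax*.186-.033*u+s*.033*yr) for s in(-1,1)],"seen",cc(578,438),cc(652,424))
```

```text
foot corners pred (front L,R) [array([407.0231, 118.6722]), array([424.5162, 114.5273])] seen (396.5, 121.5) (423.5, 117.5)
rim pred front [array([412.667 , 148.1618]), array([437.0534, 141.5866])] back [array([396.017, 151.485]), array([419.3739, 145.2158])] seen (399.0, 149.0) (436.0, 142.0)
```

They agree to 1–2 px, which is within the entry clearance. Now a guarded descent, watching axial and lateral force.

Run:
```python
from h import *
line_to(foot+ax*.30,vel=.06);wait(.15)
F0=observe()["contact_force"];np.save("F0.npy",F0)
d=.30
while d>.222:
    d-=.006;line_to(foot+ax*d,vel=.05);o=observe();F=o["contact_force"]-F0
    f=[F@k for k in(ax,u,yr)]
    print(round(o["clock"],2),round(d,4),round((o["eef_pos"]-foot)@ax,4),np.round(f,2),round(o["width"],4))
    if abs(f[0])>4 or np.hypot(f[1],f[2])>5: break
```

```text
11.43 0.294 0.2937 [-0.17  1.27  0.63] 0.0653
11.69 0.288 0.2876 [-0.18 -0.33  0.12] 0.0651
11.96 0.282 0.2816 [-0.61 -0.37  0.38] 0.0654
12.22 0.276 0.2757 [-1.42  0.08  0.77] 0.0655
12.49 0.27 0.2697 [-1.4   1.34  0.46] 0.0651
12.76 0.264 0.2637 [-0.9   1.09  0.98] 0.0652
13.03 0.258 0.2577 [0.07 0.92 0.78] 0.0654
13.29 0.252 0.2516 [-0.51 -0.03  1.25] 0.0653
13.56 0.246 0.2457 [ 0.48 -0.23 -0.41] 0.0653
13.82 0.24 0.2397 [-0.26  0.38  0.74] 0.0652
14.09 0.234 0.2337 [-1.18  0.16  1.08] 0.0653
14.36 0.228 0.2277 [-0.92  0.56  0.85] 0.0657
14.62 0.222 0.2217 [-0.69 -0.13  0.67] 0.0653
```

Run:
```python
from h import *
F0=np.load("F0.npy")
def rd(n=3):
    a=[]
    for _ in range(n): a.append(observe()["contact_force"]-F0);wait(.015)
    a=np.mean(a,0);return np.array([a@k for k in(ax,u,yr)])
d=.2217
while d>.178:
    d-=.0012;line_to(foot+ax*d,vel=.02);f=rd();o=observe()
    if f[0]>1.5 or d<.205: print(round(o["clock"],2),round(d,4),round((o["eef_pos"]-foot)@ax,4),np.round(f,2),round(o["width"],4))
    if abs(f[0])>3.5 or np.hypot(f[1],f[2])>6 or o["clock"]>22: break
```

```text
18.23 0.2073 0.2073 [ 2.79  4.23 -1.55] 0.065
18.52 0.2061 0.2062 [ 3.4   4.34 -1.8 ] 0.0652
18.82 0.2049 0.2051 [ 4.38  4.73 -1.21] 0.0652
```

The walls start to meet at d≈0.207, with a sideways push of +4 N along u. I'll ease the hand by that offset, then go on.

```bash
cat >> h.py <<'E'
F0=np.load("F0.npy")
def rd(n=3):
    a=[]
    for _ in range(n): a.append(observe()["contact_force"]-F0);wait(.015)
    a=np.mean(a,0);return np.array([a@k for k in(ax,u,yr)])
def pr(d,off,f):
    o=observe();e=o["eef_pos"]-foot;print(round(o["clock"],2),round(d,4),np.round(off*1e3,1),np.round([e@ax,e@u,e@yr],4),np.round(f,2),round(o["width"],4))
E
python3 - <<'E'
from h import *
d=.2049;off=np.array([0,0.])
P=lambda:foot+ax*d+u*off[0]+yr*off[1]
for i in range(9):
    f=rd()
    if np.hypot(f[1],f[2])>2: off=off+np.clip(f[1:]*.0002,-.001,.001); 
    elif f[0]<6: d-=.0008
    line_to(P(),vel=.02);f=rd();pr(d,off,f)
    if f[0]>9: break
np.save("st.npy",[d,*off])
E
```

```text
19.18 0.2049 [ 1.  -0.4] [0.2049 0.0008 0.0001] [4.58 1.88 0.93] 0.0654
19.52 0.2049 [ 1.5 -0.1] [ 0.2048  0.001  -0.    ] [3.54 0.73 1.9 ] 0.0654
19.88 0.2041 [ 1.5 -0.1] [ 0.204   0.0012 -0.0001] [3.02 0.45 0.98] 0.0652
20.23 0.2033 [ 1.5 -0.1] [ 0.2033  0.0014 -0.    ] [ 3.21 -0.2   1.46] 0.0654
20.57 0.2033 [1.5 0.3] [0.2033 0.0015 0.0002] [3.48 0.45 1.52] 0.0651
20.93 0.2025 [1.5 0.3] [0.2024 0.0014 0.0004] [3.31 0.16 1.32] 0.0653
21.27 0.2025 [1.4 0.8] [0.2025 0.0014 0.0006] [3.11 1.11 1.29] 0.0649
21.62 0.2017 [1.4 0.8] [0.2017 0.0015 0.0008] [3.05 0.81 0.73] 0.0651
21.98 0.2009 [1.4 0.8] [0.2009 0.0014 0.0009] [3.87 0.87 1.27] 0.0651
```

Still sliding in at a steady 3 N of catch. I'll go on to a lasting push of about 11 N.

Run:
```python
from h import *
d,*off=np.load("st.npy");off=np.array(off)
P=lambda:foot+ax*d+u*off[0]+yr*off[1]
f=rd();n=0
for i in range(60):
    step=.001 if f[0]<5 else .0004 if f[0]<8 else .0001 if f[0]<9.7 else 0 if f[0]<12.5 else -.0001
    d-=step;off=off+np.clip(f[1:]*.0001,-.0004,.0004)
    line_to(P(),vel=.02);f=rd();pr(d,off,f)
    n=n+1 if 9<f[0]<14 else 0
    if n>=7 or observe()["clock"]>31 or d<.183: break
np.save("st.npy",[d,*off])
```

```text
22.32 0.1999 [1.5 0.9] [0.1999 0.0016 0.0011] [4.63 0.83 2.02] 0.0653
22.62 0.1989 [1.6 1.1] [0.1997 0.0021 0.0013] [19.78 -1.35  0.84] 0.0655
22.93 0.199 [1.5 1.2] [0.1997 0.0019 0.0013] [18.01 -1.17  0.21] 0.0654
23.23 0.1991 [1.4 1.2] [0.1997 0.0018 0.0013] [16.17 -0.64  0.38] 0.0651
23.52 0.1992 [1.3 1.2] [0.1997 0.0018 0.0013] [14.2  -0.52  0.56] 0.065
23.82 0.1993 [1.2 1.3] [0.1998 0.0017 0.0013] [12.37  0.21  0.62] 0.0653
24.12 0.1993 [1.3 1.3] [0.1998 0.0017 0.0013] [12.82  0.04  0.45] 0.0655
24.43 0.1994 [1.3 1.4] [0.1998 0.0017 0.0013] [10.9   0.37  0.54] 0.0651
24.73 0.1994 [1.3 1.4] [0.1998 0.0017 0.0014] [11.29  0.19  0.56] 0.0652
25.02 0.1994 [1.3 1.5] [0.1998 0.0017 0.0014] [10.91  0.33  0.3 ] 0.0653
25.32 0.1994 [1.4 1.5] [0.1998 0.0017 0.0014] [11.28 -0.1   0.01] 0.0651
25.62 0.1994 [1.3 1.5] [0.1998 0.0017 0.0014] [11.48 -0.24  0.21] 0.065
```

It came to a firm stop at 0.1997 and 11 N was held for 2 s. The peak was about 20 N, below the wedging push. Next I'll ease off, let go, back out along the axis and look.

Run:
```python
from h import *
d,*off=np.load("st.npy");off=np.array(off);P=lambda:foot+ax*d+u*off[0]+yr*off[1]
d+=.0006;line_to(P(),vel=.02);pr(d,off,rd())
set_gripper(.085);pr(d,off,rd())
d=.26;line_to(P(),vel=.08);pr(d,off,rd());d=.335;line_to(P(),vel=.15)
o=observe();print(o["clock"])
s=capture("side");w=capture("wrist");c=capture("scene")
def br(a): return (255*(cv2.cvtColor(a,cv2.COLOR_RGB2BGR)/255.)**.5).astype('uint8')
p=np.zeros((600,800,3),'uint8');p[:,:400]=cv2.resize(br(w)[50:350,216:416],None,fx=2,fy=2)
p[:300,400:]=cv2.resize(br(s)[100:250,200:400],None,fx=2,fy=2);p[300:,400:]=cv2.resize(br(c)[110:260,310:510],None,fx=2,fy=2)
cv2.imwrite("pics/c5.png",p)
```

```text
25.93 0.2 [1.3 1.5] [0.1999 0.0013 0.0012] [1.92 1.46 0.45] 0.0658
26.32 0.2 [1.3 1.5] [0.1999 0.0012 0.0014] [-0.01  1.43  0.65] 0.085
27.27 0.26 [1.3 1.5] [0.2596 0.001  0.0014] [0.09 0.69 0.83] 0.0851
27.9167
```

View pics/c5.png

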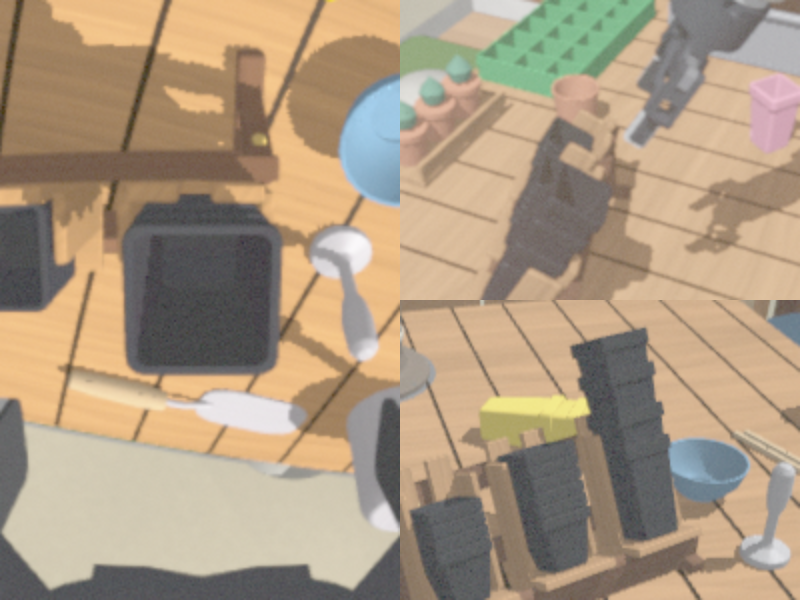

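The picture shows four evenly spaced rims in the deep bay (right corners at about (648,330), (655,362), (660,403) and (665,438)), with the pot straight and seated. All three tiers are in their bays, and the bowl, tamper and clay pot have not moved. The hand is clear.

```bash
python3 -c "
from station import *
print(close_job())"
```

```text
the job is handed in; nothing more can be done
None
```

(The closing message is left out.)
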